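# Find the rocking lid on the topping rail and press it home

## Robot

A 6-joint arm with a two-finger parallel gripper is mounted at the origin on the work surface. World frame = base frame: x ahead of the robot, y to its left, z up, the work surface at z = 0. Lengths are in mm, angles in rad, forces in N, time in s.
With the tool pointing down it reaches from about 350 to 775 mm from the base axis. Payload 7.3 kg.
Tool frame: the origin (TCP) lies midway between the tips of the shut fingers; the grasp point (between the pads) lies 19 mm behind it; x points along the fingers, y is the direction in which the jaws open and shut, and the axes are right-handed (so a half turn about x gives the same grasp; the last joint's range is limited). The gripper opens to 92 mm and grips with 3 to 60 N. Pads are 19 mm wide; open, the fingers measure 130 mm over their backs; the gripper's body (75 mm by 190 mm) begins 47 mm behind the grasp point.
Start: joints at [-1.246, 0.342, 1.524, -0, 1.275, -0.146], TCP at [238.165, -467.894, 200.641] pointing down, gripper open.
Joint ranges: [-2.53, 2.53], [-0.77, 2.02], [0.04, 2.7], [-1, 4.14], [0.28, 2.66], [-3.11, 3.11]. Speed limits (rad/s): [2.57, 2.57, 3.14, 3.14, 3.14, 3.14].

## Interface

Orientations are given as [roll, pitch, yaw] about the fixed x, y, z axes, in that order (R = Rz(yaw) Ry(pitch) Rx(roll)).
In Python, from plant import bot gives the robot as it stands. The module is installed in compiled form; this text tells all that it offers.
- The arm moves only by the shell command python3 -m handwheel 'ROWS' [OPENING]. ROWS is JSON, a list that holds one entry, the list of rows, each a list of 4 numbers: the shift along the tool's x, y, z in cm, then the turn about the tool's x in rad. A call has 1 to 8 rows; each row shifts and turns the commanded pose from where the row before left it, along the tool's axes as they then stand; what a row does not reach is not made up. A row lasts 1/12 s, in which the tool goes at most 41.7 mm and 7.16 degrees, less where a joint would pass 70% of its speed; a pose out of reach is approached as far as the arm can. A call is refused whole if a number of a shift passes 4.17 or a number of a turn 0.125, either way. A call with a gripper value outside its range is refused whole. OPENING is the opening, from 0 (shut) to 1 (fully open), set as the call begins (- or left out, the last holds). The fingers move at their own pace and stop on an object; the grip force is fixed at half the most. Time passes only in rows, so rows that do not move let the fingers close. It gives the time, the measured TCP pose, the force and the opening at its end, in the units of the state.
- bot.get_obs(): the state, without advancing time (a new reading comes with each control period).
- bot.capture(name): name is "side" or "top" or "wrist"; returns (picture, depth): 400x640x3 uint8, red, green, blue; 400x640 float32, mm along the optical axis (not along the pixel's ray), 0 where there is no reading.
- bot.camera_model(name): a dict with "fx", "fy", "cx", "cy" (pixels), "position" and "rotation" of the camera in the world. Camera axes: x right, y down, z forward; pixel columns grow to the right and rows downward; lengths in mm; the calibration is good to about 2 mm. A picture is of the moment at which its call begins: read the wrist's pose just before it. camera_model takes no time and is no camera call; for the wrist camera it gives the pose at the moment of the call.
- bot.close_job(): hands the job in, once; it reports no verdict.
Trained networks look in the newest picture that a camera, given by its name, has taken for a name from the list of things; names that differ only in an ending like _2 or _b are one class to them, and where a whole thing is asked for, a point or a joint stands for the part that bears it (a point fixed in the world has none). Each returns a list of dicts, best first, with "conf" (0 to 1); they miss things now and then, are a little off and sometimes report something else, mostly with a low value. They report only what shows in the picture. A call takes as long as a camera call. They do not tell look-alikes from the thing itself.
- bot.find_in(camera, label): "bbox" ([left, top, width, height] in pixels, round what is visible of it).
- bot.spot_point(camera, label): "point" ([column, row] in pixels: a listed point, or the origin of a listed thing).
The state is a dict: "time": time; "joint_positions": joint angles; "dq": joint speeds; "tau": joint torques, N m; "tool_pos": TCP position; "tcp_rot": TCP orientation; "contact_force": force on the tool from outside, world axes, zero at the start; "moment": the same for the moment, N m; "grip_width": finger opening in mm.
Only numpy, scipy, OpenCV 4.12 (cv2) and the standard library are available. Lean on these libraries where they do the work, as an engineer would, in place of code of your own. Each camera call takes 0.05 s, during which the arm holds its last target.

## Task

One of the four white lids on the topping rail is not clipped down: it rocks when you press on its plate near the front or back end, while the other three stay firm. Press the lids near their ends with a fingertip until you have found and rocked the loose one, then press that lid firmly down in its middle, on the blue bar, until it is fully home and lies flat; finish still pressing down on it with the fingertip. Lift no lid, leave the other lids in place and do not disturb the things standing around.

Things in the scene. Friction and masses are not known exactly. Their poses are not given: they have to be found in the camera images.
- rail: stainless topping rail (low box), fixed, 280 mm deep (x), 554 mm wide (y), top deck 135 mm above the counter; four openings 175 by 107 mm side by side along y at a pitch of 117 mm, a lid in each; a deck behind and one on the left carry small things. Origin: on the counter under the middle of the row of lids; x away from the robot, z up. Lid undersides start 130 mm above it.
- lid_a: food-pan lid, loose in its opening, like the other three: white plate 172 (x) by 104 (y) by 12 mm thick, blue grip bar across its middle 20 (x) by 50 (y) by 14 mm high; plate top 12 mm, bar's flat top 26 mm above the origin. Origin: centre of the underside; x along its length, away from the robot; z up. All four start flat, level and at one height; any may be the loose one.
- lid_b: a lid like lid_a, same size, axes and origin. A firm lid does not give. The loose one tips about its y axis through the middle: 2 to 3 N on the plate 60 mm from the middle lowers that spot 3 to 4 mm (its end then meets a stop) and tips it about 0.06 rad; let go, it springs back level.
- lid_c: a lid like lid_a, same size, axes and origin. Whichever lid is loose: pressed on the blue bar with about 10 to 14 N it slides stiffly 5 mm straight down onto its stops and stays there, flat and firm; under 20 N at an end only tips it.
- lid_d: a lid like lid_a, same size, axes and origin.
- shaker: bystander: aluminium shaker with steel cap, 52 mm wide, 70 mm tall, loose on the rail's back deck. Origin: centre of its underside, z up.
- tub: bystander: clear tub with white cap, 60 mm wide, 55 mm tall, loose on the rail's back deck. Origin: centre of its underside, z up.
- sauce_cup: bystander: small steel cup, 56 mm wide, 42 mm tall, loose on the rail's left deck. Origin: centre of its underside, z up.
- red_bottle: bystander: red squeeze bottle, 62 mm wide, 195 mm tall, loose on the counter. Origin: centre of its underside, z up.
- yellow_bottle: bystander: yellow squeeze bottle, 62 mm wide, 195 mm tall, loose on the counter. Origin: centre of its underside, z up.
- label_roll: bystander: roll of blank labels, 90 mm wide, 30 mm tall, loose on the counter. Origin: centre of its underside, z up.
- terminal: bystander: black hand-held payment terminal, 165 by 75 by 22 mm, lying loose on the counter. Origin: centre of its underside, z up.
- spoon: bystander: steel serving spoon lying loose on the counter. Origin: centre of its underside, z up.
There are look-alikes about, which are no part of the job. Leave any turquoise look-alike of the lid_a alone.

How it is judged:
By the outcome, as a careful person would: the job done as asked, in the order asked, and still so for the second after the job is handed in, while the arm keeps its last pose, push and grip.
It also fails if it takes over 61 s, if anything falls off the work surface, if the arm or the gripper's body presses on something with over 40 N, if the wrist force passes 120 N, or if a joint passes its speed limit or range.

## Working session

There is one attempt and no reset: what is moved stays moved. The work goes in short steps, Python scripts to look and compute and a shell command to move; the robot and the scene stay as the last step left them, time stands still between calls to the robot, and variables do not carry over. Pictures are saved under pics/ and viewed, and the job is handed in when it is done.

```bash
ls; mkdir -p pics; python3 - <<'E'
from plant import bot
import cv2
o=bot.get_obs()
for k,v in o.items(): print(k,v)
for c in ("top","side"):
    p,d=bot.capture(c); cv2.imwrite(f"pics/{c}0.png",p[:,:,::-1])
    import numpy as np
    np.savez(f"{c}0.npz",p=p,d=d)
    print(c,bot.camera_model(c))
    print(bot.find_in(c,"lid_a"))
    print(bot.spot_point(c,"lid_a"))
E
```

```text
pics
time 0.0
joint_positions [-1.24599776e+00  3.42736007e-01  1.52502173e+00 -2.48152698e-05
  1.27538275e+00 -1.45996588e-01]
dq [-7.78209284e-04  2.26067883e-04  4.14359894e-05  1.54074144e-03
 -1.40394943e-03 -2.27120709e-04]
tau [ 1.21666184e-03 -4.31237590e+01 -2.44220281e+01  7.19204312e-02
  5.58879878e-02 -1.19959509e-04]
tool_pos [ 238.00767037 -467.44986312  199.93645141]
tcp_rot [-1.70146352  1.56924832  1.91093154]
contact_force [-0.56360561  1.0580791   0.10693147]
moment [-0.05551681  0.02500098  0.03082859]
grip_width 92.01804135060367
top {'fx': 478.08572066516484, 'fy': 478.08572066516484, 'cx': 320.3484373201359, 'cy': 198.18805400084915, 'position': array([ 205.19735947,   28.2977088 , 1680.00120089]), 'rotation': array([-2.98142018,  0.00842031, -1.57695126])}
[{'bbox': [366.8, 143.2, 37.4, 53.9], 'conf': 0.98}, {'bbox': [298.2, 156.8, 36.7, 55.5], 'conf': 0.83}, {'bbox': [334.0, 150.9, 39.8, 55.9], 'conf': 0.74}, {'bbox': [259.8, 160.6, 36.7, 55.0], 'conf': 0.63}, {'bbox': [416.9, 248.0, 14.1, 33.0], 'conf': 0.62}]
[{'point': [419.8, 270.0], 'conf': 0.94}, {'point': [351.8, 175.2], 'conf': 0.91}, {'point': [319.9, 185.7], 'conf': 0.78}, {'point': [388.3, 169.8], 'conf': 0.59}, {'point': [252.8, 200.6], 'conf': 0.28}]
side {'fx': 366.0502689575154, 'fy': 366.0502689575154, 'cx': 319.12567238925993, 'cy': 191.4189471317302, 'position': array([190.39091127, 676.56017393, 960.04344526]), 'rotation': array([-2.46031373, -0.00858339, -2.74660802])}
[{'bbox': [391.3, 148.3, 54.4, 30.8], 'conf': 0.83}, {'bbox': [277.8, 142.2, 61.0, 31.0], 'conf': 0.82}, {'bbox': [290.7, 120.6, 54.4, 26.7], 'conf': 0.81}, {'bbox': [253.4, 198.8, 71.1, 38.1], 'conf': 0.72}]
[{'point': [298.9, 185.0], 'conf': 0.85}, {'point': [316.8, 131.7], 'conf': 0.82}, {'point': [308.7, 158.9], 'conf': 0.82}, {'point': [286.6, 215.9], 'conf': 0.8}, {'point': [413.2, 164.7], 'conf': 0.57}]
```

View pics/top0.png

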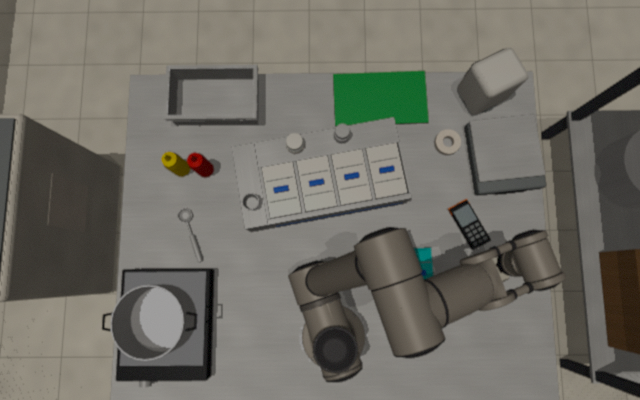

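View pics/side0.png

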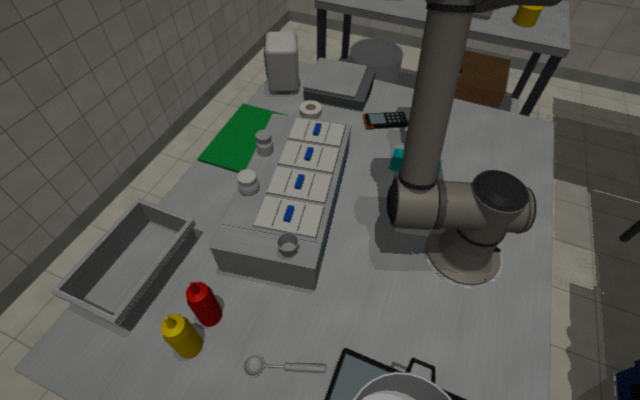

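The top view shows four white lids with blue bars at about (281,188), (317,183), (352,176) and (387,170). The turquoise look-alike is at (425,263), beside the arm. The shaker and tub stand behind the lids, and the cup is to their left. Next I'll locate the bars.

```bash
cat > h.py <<'E'
import numpy as np,cv2
from scipy.spatial.transform import Rotation as R
def world(cm,uv,d):
    uv=np.atleast_2d(uv).astype(float); d=np.ravel(d)
    pc=np.c_[(uv[:,0]-cm["cx"])/cm["fx"]*d,(uv[:,1]-cm["cy"])/cm["fy"]*d,d]
    return pc@R.from_euler('xyz',cm["rotation"]).as_matrix().T+cm["position"]
E
python3 - <<'E'
from h import *
from plant import bot
for c in("top","side"):
    z=np.load(c+"0.npz");p,d=z["p"],z["d"];cm=bot.camera_model(c)
    v,u=np.mgrid[:400,:640]
    W=world(cm,np.c_[u.ravel(),v.ravel()],d.ravel()).reshape(400,640,3)
    hsv=cv2.cvtColor(p,cv2.COLOR_RGB2HSV)
    m=((hsv[...,0]>105)&(hsv[...,0]<125)&(hsv[...,1]>140)&(hsv[...,2]>60)).astype(np.uint8)
    n,l,s,ce=cv2.connectedComponentsWithStats(m)
    for i in range(1,n):
        if s[i,4]>15:
            w=W[l==i]; print(c,ce[i].round(1),s[i,4],w.mean(0).round(1),np.median(w[:,2]).round(1))
    # white lid pixels, height map
    m=(W[...,2]>141)&(W[...,2]<149)&(W[...,0]>300)&(W[...,0]<700)&(hsv[...,1]<40)&(p.min(2)>150)
    m=cv2.erode(m.astype(np.uint8),np.ones((2,2)))
    n,l,s,ce=cv2.connectedComponentsWithStats(m)
    for i in range(1,n):
        if s[i,4]>100: print(' plate',ce[i].round(1),s[i,4],W[l==i].mean(0).round(1),cv2.minAreaRect(W[l==i][:,:2].astype(np.float32)))
E
```

```text
top [386.4 169. ] 61 [ 546.4 -176.2  155.2] 155.1
top [351.4 175.5] 60 [525.6 -61.9 155.3] 156.0
top [316.  182.1] 58 [504.5  53.3 156.2] 156.2
top [280.6 188.5] 60 [484.4 168.4 155.3] 155.2
side [316.7 128.8] 56 [ 544.1 -169.3  155.9] 155.9
side [308.5 153.3] 66 [523.5 -55.  156. ] 156.1
side [299.2 181. ] 76 [502.8  59.1 156.3] 156.2
side [288.5 213. ] 96 [482.  173.6 156.1] 156.1
```

```bash
cat >> h.py <<'E'
YAW=np.arctan2(20.7,114.5)
C={'1':(483.2,171.),'2':(503.6,56.2),'3':(524.5,-58.5),'4':(545.2,-172.5)}
def spot(k,dx):
    return np.array(C[k])+dx*np.array([np.cos(YAW),np.sin(YAW)])
def togo(o,target):
    M=R.from_euler('xyz',o["tcp_rot"]).as_matrix()
    print('pos',o["tool_pos"].round(1),'tool y in world',M[:,1].round(3),'z',M[:,2].round(3))
    print('shift cm tool',(M.T@(np.array(target)-o["tool_pos"])/10).round(2))
E
python3 - <<'E'
from h import *
from plant import bot
for k in C: print(k,spot(k,-60).round(1),spot(k,60).round(1))
togo(bot.get_obs(),[*spot('4',-60),200])
E
```

```text
1 [424.2 160.3] [542.2 181.7]
2 [444.6  45.5] [562.6  66.9]
3 [465.5 -69.2] [583.5 -47.8]
4 [ 486.2 -183.2] [ 604.2 -161.8]
pos [ 238.1 -467.8  200.4] tool y in world [ 0.454 -0.891 -0.   ] z [-0.891 -0.454 -0.   ]
shift cm tool [  0.05 -14.11 -35.01]
```

```bash
python3 -m handwheel '[[[0,-1.2,-3,0],[0,-1.2,-3,0],[0,-1.2,-3,0],[0,-1.2,-3,0],[0,-1.2,-3,0],[0,-1.2,-3,0],[0,-1.2,-3,0],[0,-1.2,-3,0]]]' 0
python3 -m handwheel '[[[0,-1.2,-3,0],[0,-1.2,-3,0],[0,-1.2,-3,0],[0,-0.9,-2,0],[0,0,0,0.1],[0,0,0,0.1],[0,0,0,0.09],[0,0,0,0]]]'
python3 - <<'E'
from h import *
from plant import bot
o=bot.get_obs();print(o["time"],o["contact_force"],o["grip_width"])
togo(o,[*spot('4',-60),150])
p,d=bot.capture("wrist");cv2.imwrite("pics/w1.png",p[:,:,::-1])
E
```

```text
time: 0.97
tool_pos: [409.3, -272.1, 200.7]
tcp_rot: [1.746, 1.57, -0.925]
contact_force: [-0.3, -0.5, 0.8]
grip_width: 43.3
time: 1.63
tool_pos: [486.2, -183.2, 200.5]
tcp_rot: [-0.378, 1.571, 2.942]
contact_force: [-0.2, 1.2, 0.0]
grip_width: 0.6
1.6333 [-0.19856783  1.15171801  0.03346517] 0.6389472909084459
pos [ 486.2 -183.2  200.5] tool y in world [ 0.177 -0.984 -0.   ] z [-0.984 -0.177  0.   ]
shift cm tool [ 5.05 -0.    0.  ]
```

View pics/w1.png

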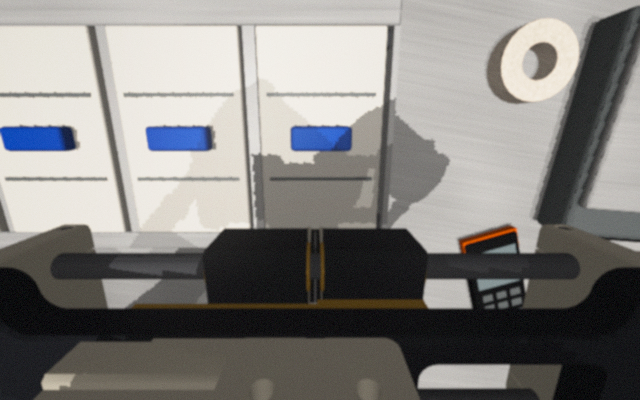

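The wrist view looks forward along the lids. The right lid's bar is at (321,138), straight ahead of the fingers. I'll descend on this lid first.

```bash
python3 - <<'E'
from h import *
from plant import bot
cm=bot.camera_model("wrist");p,d=bot.capture("wrist")
for uv in((321,138),(179,138)):
    print(world(cm,uv,d[uv[1],uv[0]]).round(1))
E
python3 -m handwheel '[[[2,0,0,0],[2,0,0,0],[0.9,0,0,0],[0.3,0,0,0],[0,0,0,0]]]'
python3 -m handwheel '[[[0.2,0,0,0],[0.1,0,0,0],[0,0,0,0]]]'

```

```text
[[ 547.5 -176.9  152.4]]
[[527.  -64.4 154.1]]
time: 2.15
tool_pos: [485.9, -183.5, 148.2]
tcp_rot: [-0.656, 1.57, 2.667]
contact_force: [0.0, 0.0, -0.3]
grip_width: 0.6
time: 2.4
tool_pos: [486.5, -183.7, 146.2]
tcp_rot: [2.394, 1.57, -0.566]
contact_force: [0.4, 0.3, 0.5]
grip_width: 0.6
```

```bash
sed -i "s/^C=.*/C={'1':(484.4,168.5),'2':(505,53.5),'3':(526,-61.5),'4':(546.5,-175.5)}/" h.py
python3 -m handwheel '[[[0.1,0,0,0],[0.1,0,0,0],[0,0,0,0]]]'
python3 -m handwheel '[[[0.1,0,0,0],[0,0,0,0]]]'
python3 -m handwheel '[[[0.1,0,0,0],[0,0,0,0]]]'
```

```text
time: 2.65
tool_pos: [486.1, -183.5, 143.7]
tcp_rot: [2.102, 1.571, -0.859]
contact_force: [-0.4, -0.4, -0.0]
grip_width: 0.4
time: 2.82
tool_pos: [486.1, -183.5, 142.5]
tcp_rot: [0.003, 1.571, -2.958]
contact_force: [0.1, -0.3, 0.6]
grip_width: 0.2
time: 2.98
tool_pos: [486.1, -183.4, 141.5]
tcp_rot: [-0.164, 1.571, -3.125]
contact_force: [0.2, -0.2, -0.3]
grip_width: 0.3
```

```bash

python3 -m handwheel '[[[0.1,0,0,0],[0,0,0,0]]]'
python3 -m handwheel '[[[0.05,0,0,0],[0,0,0,0]]]'
```

```text
time: 3.15
tool_pos: [486.1, -183.4, 140.4]
tcp_rot: [-0.469, 1.571, 2.853]
contact_force: [0.2, 0.3, -0.8]
grip_width: 0.5
time: 3.32
tool_pos: [486.1, -183.5, 140.0]
tcp_rot: [-0.048, 1.571, -3.009]
contact_force: [-0.1, -0.5, 0.8]
grip_width: 0.6
```

```bash

python3 -m handwheel '[[[0.05,0,0,0],[0,0,0,0]]]'
python3 -m handwheel '[[[0.05,0,0,0],[0,0,0,0]]]'
python3 - <<'E'
from h import *
from plant import bot
z0=None
for c in ("top","side"):
    p,d=bot.capture(c);np.savez(c+"1.npz",p=p,d=d);cv2.imwrite(f"pics/{c}1.png",cv2.resize(p[80:240,230:450,::-1],None,fx=3,fy=3))
o=bot.get_obs();print(o['contact_force'],o['moment'],o['tool_pos'])
E
```

```text
time: 3.48
tool_pos: [486.1, -183.5, 139.6]
tcp_rot: [0.125, 1.571, -2.835]
contact_force: [0.0, 0.2, 0.5]
grip_width: 0.4
time: 3.65
tool_pos: [486.1, -183.5, 139.0]
tcp_rot: [-0.067, 1.571, -3.028]
contact_force: [-0.0, 0.4, 0.5]
grip_width: 0.1
[ 0.39982721 -0.63833128 -0.39592552] [-0.02966788  0.03287454 -0.04086695] [ 486.13156957 -183.47659938  139.11489904]
```

View pics/side1.png

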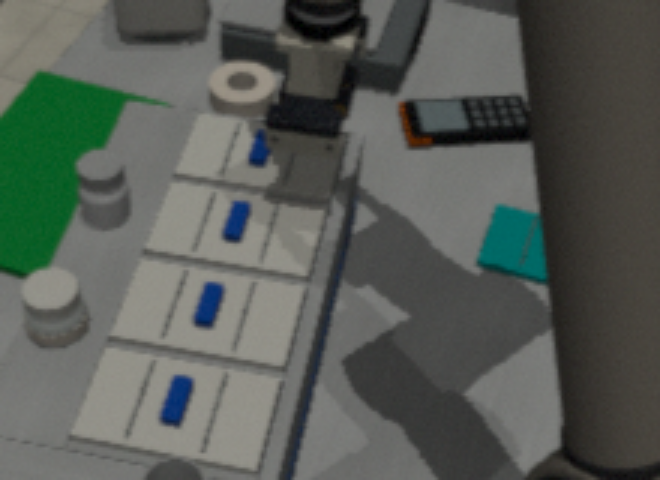

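The fingertip is over the front third of the right lid. No clear contact force yet, so I continue down in small steps.

```bash

for i in 1; do python3 -m handwheel '[[[0.05,0,0,0],[0,0,0,0]]]'; done
python3 -m handwheel '[[[0.05,0,0,0],[0,0,0,0]]]'

```

```text
time: 3.92
tool_pos: [486.1, -183.5, 138.6]
tcp_rot: [0.472, 1.571, -2.489]
contact_force: [-0.5, -0.6, -1.1]
grip_width: 0.2
time: 4.08
tool_pos: [486.1, -183.5, 138.0]
tcp_rot: [0.036, 1.571, -2.925]
contact_force: [-0.1, 0.8, -0.5]
grip_width: 0.7
```

```bash

python3 -m handwheel '[[[0.05,0,0,0],[0,0,0,0]]]'

```

```text
time: 4.25
tool_pos: [486.1, -183.5, 137.5]
tcp_rot: [0.569, 1.571, -2.391]
contact_force: [0.1, 0.2, 0.1]
grip_width: 0.7
```

```bash

python3 -m handwheel '[[[0.05,0,0,0],[0,0,0,0]]]'
python3 -m handwheel '[[[0.05,0,0,0],[0,0,0,0]]]'

```

```text
time: 4.42
tool_pos: [486.1, -183.4, 137.0]
tcp_rot: [-0.034, 1.571, -2.995]
contact_force: [-0.5, 0.4, 0.6]
grip_width: 0.6
time: 4.58
tool_pos: [486.1, -183.5, 136.5]
tcp_rot: [-0.016, 1.571, -2.977]
contact_force: [1.0, -0.4, -0.5]
grip_width: 0.3
```

```bash

python3 - <<'E'
from h import *
from plant import bot
p,d=bot.capture("wrist");np.savez("w2.npz",p=p,d=d);cv2.imwrite("pics/w2.png",p[:,:,::-1])
print(bot.get_obs()["contact_force"])
E
```

```text
[-0.42137226 -0.40225475  0.95257954]
```

View pics/w2.png

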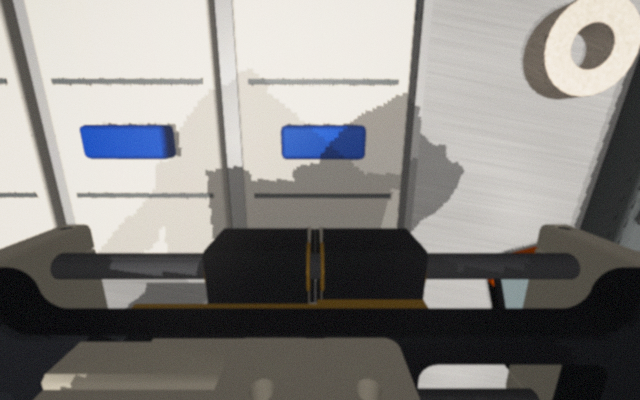

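```bash

python3 - <<'E'
from h import *
from plant import bot
cm=bot.camera_model("wrist");z=np.load("w2.npz");d=z["d"];print(cm)
for uv in((323,141),(128,141),(350,95),(350,40),(320,215),(270,215),(240,210),(100,210),(500,180),(315,180),(120,60),(223,100)):
    print(uv,d[uv[1],uv[0]],world(cm,uv,d[uv[1],uv[0]]).round(1))
for c in "01":
  for n in("top","side"):
    q=np.load(f"{n}{c}.npz")["d"];cm=bot.camera_model(n)
    # points on plates of lid 2,3 via projection
    Rm=R.from_euler('xyz',cm["rotation"]).as_matrix()
    for k in C:
      for dx in(-50,50):
        P=np.array([*spot(k,dx),142]);pc=Rm.T@(P-cm["position"]);u=cm["fx"]*pc[0]/pc[2]+cm["cx"];v=cm["fy"]*pc[1]/pc[2]+cm["cy"]
        u,v=int(round(u)),int(round(v))
        print(c,n,k,dx,(u,v),world(cm,(u,v),np.median(q[v-1:v+2,u-1:u+2]))[0].round(1))
E
```

```text
{'fx': 277.39947470912324, 'fy': 277.39947470912324, 'cx': 314.8271129140193, 'cy': 201.08090291652186, 'position': array([ 554.8356376 , -170.62553387,  318.97211683]), 'rotation': array([ 2.88172886e+00, -3.52824938e-04, -1.39132560e+00])}
(323, 141) 160.5565 [[ 548.2 -176.7  154.9]]
(128, 141) 160.31955 [[528.1 -65.8 155.1]]
(350, 95) 166.74304 [[ 577.1 -188.1  141.5]]
(350, 40) 160.22514 [[ 606.4 -182.   140.2]]
(320, 215) 186.5279 [[ 499.4 -184.3  141.1]]
(270, 215) 187.95697 [[ 492.9 -151.1  139.7]]
(240, 210) 193.45006 [[ 490.7 -129.3  133.6]]
(100, 210) 186.1889 [[476.3 -38.4 140.5]]
(500, 180) 324.242 [[ 534.9 -394.3   -0.6]]
(315, 180) 180.11647 [[ 522.3 -176.7  141.4]]
(120, 60) 163.6046 [[572.1 -50.8 139.4]]
(223, 100) 175.29759 [[ 560.9 -110.6  133.1]]
0 top 1 -50 (284, 204) [435.6 158.2 140.9]
0 top 1 50 (278, 175) [532.  178.4 142.2]
0 top 2 -50 (319, 198) [454.6  44.1 141. ]
0 top 2 50 (313, 168) [554.6  63.3 142.3]
0 top 3 -50 (354, 191) [476.7 -70.3 142.1]
0 top 3 50 (348, 162) [573.6 -52.1 143.2]
0 top 4 -50 (389, 185) [ 495.7 -185.   142.3]
0 top 4 50 (383, 155) [
[... 375 characters left out ...]

1 top 1 -50 (284, 204) [435.6 158.2 141.5]
1 top 1 50 (278, 175) [532.  178.5 141.9]
1 top 2 -50 (319, 198) [454.5  44.1 141.6]
1 top 2 50 (313, 168) [554.4  63.3 143. ]
1 top 3 -50 (354, 191) [476.8 -70.3 141.7]
1 top 3 50 (348, 162) [574.  -52.2 141.9]
1 top 4 -50 (389, 185) [ 459.1 -158.1  336.2]
1 top 4 50 (383, 155) [ 501.7 -120.5  515.3]
1 side 1 -50 (307, 218) [433.9 159.9 141.4]
1 side 1 50 (271, 211) [534.4 177.5 141.9]
1 side 2 -50 (316, 186) [454.9  47.5 143.4]
1 side 2 50 (283, 180) [553.7  63.6 142.3]
1 side 3 -50 (324, 157) [478.  -71.  142.8]
1 side 3 50 (293, 152) [576.4 -53.7 142. ]
1 side 4 -50 (332, 133) [ 495.  -182.8  143.6]
1 side 4 50 (302, 128) [ 597.3 -168.8  141.3]
```

```bash

python3 -m handwheel '[[[0.05,0,0,0],[0.05,0,0,0]]]'
python3 -m handwheel '[[[0.05,0,0,0],[0,0,0,0]]]'
python3 -m handwheel '[[[0.05,0,0,0],[0,0,0,0]]]'

```

```text
time: 4.8
tool_pos: [486.2, -183.5, 135.6]
tcp_rot: [2.116, 1.571, -0.845]
contact_force: [0.3, -0.5, -0.5]
grip_width: 0.6
time: 4.97
tool_pos: [486.1, -183.4, 135.0]
tcp_rot: [-0.38, 1.571, 2.943]
contact_force: [0.8, 0.0, 0.1]
grip_width: 0.5
time: 5.13
tool_pos: [486.1, -183.5, 134.5]
tcp_rot: [0.268, 1.571, -2.693]
contact_force: [-0.2, -0.5, 0.5]
grip_width: 0.3
```

```bash

python3 -m handwheel '[[[0.05,0,0,0],[0.05,0,0,0]]]'
python3 -m handwheel '[[[0.05,0,0,0],[0.05,0,0,0]]]'

```

```text
time: 5.3
tool_pos: [486.1, -183.5, 133.6]
tcp_rot: [1.999, 1.571, -0.962]
contact_force: [-0.4, -0.1, 0.4]
grip_width: 0.7
time: 5.47
tool_pos: [486.1, -183.5, 132.6]
tcp_rot: [0.746, 1.571, -2.215]
contact_force: [-0.0, -0.1, -0.4]
grip_width: 0.4
```

```bash

python3 - <<'E'
from h import *
from plant import bot
p,d=bot.capture("side");cv2.imwrite("pics/s3.png",cv2.resize(p[90:170,270:380,::-1],None,fx=7,fy=7,interpolation=cv2.INTER_CUBIC))
E
```

```text
(no output)
```

View pics/s3.png

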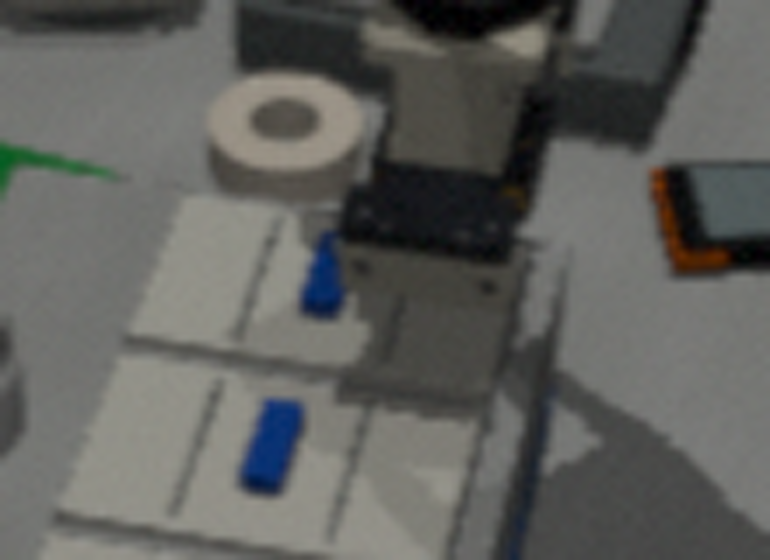

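The side view shows the gripper body hiding the fingertips, so I can't see the tip gap here. I'll project the TCP into the wrist image instead.

```bash

python3 - <<'E'
from h import *
from plant import bot
o=bot.get_obs();cm=bot.camera_model("wrist");p,d=bot.capture("wrist");np.savez("w3.npz",p=p,d=d);cv2.imwrite("pics/w3.png",p[:,:,::-1])
Rm=R.from_euler('xyz',cm["rotation"]).as_matrix()
for dz in(0,10,19,40,60):
    P=o["tool_pos"]+[0,0,dz];pc=Rm.T@(P-cm["position"]);print(dz,cm["fx"]*pc[0]/pc[2]+cm["cx"],cm["fy"]*pc[1]/pc[2]+cm["cy"],pc[2])
for u in (230,314,400):
  for v in range(205,310,8): print((u,v),world(cm,(u,v),d[v,u]).round(0),end=' ')
  print()
for u,v in((320,210),(320,100),(320,40),(110,210),(110,100)): print((u,v),world(cm,(u,v),d[v,u]).round(1))
E
```

```text
0 315.2394652276698 230.657708699364 194.25095503994146
10 315.2653971717782 236.06879779664922 184.58690649990402
19 315.29117233477365 241.4471721631366 175.88926281387032
40 315.36252071656736 256.33508219486095 155.59476087979166
60 315.4502297921942 274.63689639260434 136.26666379971678
(230, 205) [[ 494. -123.  134.]] (230, 213) [[ 489. -124.  133.]] (230, 221) [[ 483. -124.  133.]] (230, 229) [[ 518. -149.  228.]] (230, 237) [[ 518. -151.  236.]] (230, 245) [[ 518. -153.  241.]] (230, 253) [[ 519. -154.  246.]] (230, 261) [[ 516. -154.  246.]] (230, 269) [[ 514. -154.  246.]] (230, 277) [[ 511. -155.  246.]] (230, 285) [[ 509. -155.  247.]] (230, 293) [[ 506. -155.  246.]] (230, 301) [[ 504. -155.  246.]] (230, 309) [[ 508. -158.  255.]] 
(314, 205) [[ 506. -179.  140.]] (314, 213) [[ 501. -180.  141.]] (314, 221) [[ 495. -181.  139.]] (314, 229) [[ 490. -182.  140.]] (314, 237) [[ 496. -181.  169.]] (314, 245) [[ 496. -181.  180.]] (314, 253) [[ 517. -177.  235.]] (314, 261) [[ 517. -177.  239.]] (314, 269) [[ 515. -178.  241.]] (314, 277) [[ 512. -178.  240.]] (314, 285) [[ 487. -183.  204.]] (314, 293) [[ 483. -183.  204.]] (314, 301) [[ 479. -184.  204.]] (314, 309) [[ 512. -178.  255.]] 
(400, 205) [[ 516. -234.  140.]] (400, 213) [[ 506. -244.  118.]] (400, 221) [[ 500. -245.  120.]] (400, 229) [[ 528. -204.  228.]] (400, 237) [[ 527. -202.  235.]] (400, 245) [[ 527. -200.  242.]] (400, 253) [[ 526. -200.  245.]] (400, 261) [[ 524. -200.  246.]] (400, 269) [[ 522. -200.  246.]] (400, 277) [[ 520. -200.  247.]] (400, 285) [[ 517. -202.  246.]] (400, 293) [[ 515. -202.  246.]] (400, 301) [[ 513. -202.  248.]] (400, 309) [[ 516. -199.  256.]] 
(320, 210) [[ 503.9 -183.4  140.7]]
(320, 100) [[ 570.7 -170.9  141.3]]
(320, 40) [[ 602.2 -165.   140.1]]
(110, 210) [[479.2 -47.7 140.2]]
(110, 100) [[548.6 -48.8 141. ]]
```

View pics/w3.png

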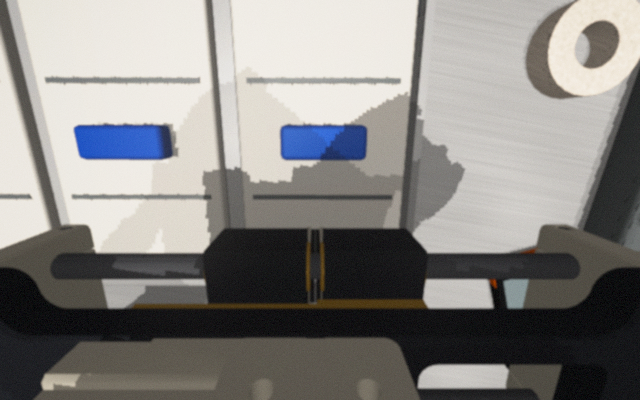

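```bash

python3 - <<'E'
from h import *
from plant import bot
cm=bot.camera_model("wrist");z=np.load("w3.npz");p,d=z["p"],z["d"]
cv2.imwrite("pics/w3z.png",cv2.resize(p[215:315,270:360,::-1],None,fx=6,fy=6,interpolation=cv2.INTER_NEAREST))
for v in range(226,250,2):
  print(v,[tuple(world(cm,(u,v),d[v,u])[0][[0,2]].round(0).astype(int)) for u in (290,304,308,311,314,317,320,323,326,340)])
E
```

```text
226 [(np.int64(489), np.int64(140)), (np.int64(491), np.int64(141)), (np.int64(491), np.int64(139)), (np.int64(492), np.int64(141)), (np.int64(492), np.int64(139)), (np.int64(493), np.int64(141)), (np.int64(494), np.int64(142)), (np.int64(493), np.int64(141)), (np.int64(494), np.int64(140)), (np.int64(496), np.int64(141))]
228 [(np.int64(488), np.int64(141)), (np.int64(489), np.int64(140)), (np.int64(497), np.int64(158)), (np.int64(491), np.int64(141)), (np.int64(491), np.int64(141)), (np.int64(491), np.int64(141)), (np.int64(499), np.int64(160)), (np.int64(498), np.int64(158)), (np.int64(492), np.int64(140)), (np.int64(494), np.int64(140))]
230 [(np.int64(522), np.int64(230)), (np.int64(522), np.int64(229)), (np.int64(497), np.int64(161)), (np.int64(496), np.int64(158)), (np.int64(496), np.int64(158)), (np.int64(497), np.int64(159)), (np.int64(499), np.int64(164)), (np.int64(524), np.int64(230)), (np.int64(523), np.int64(229)), (np.int64(524), np.int64(230))]
232 [(np.int64(521), np.int64(231)), (np.int64(522), np.int64(232)), (np.int64(497), np.int64(165)), (np.int64(496), np.int64
[... 2099 characters left out ...]
), np.int64(241)), (np.int64(524), np.int64(242))]
246 [(np.int64(522), np.int64(243)), (np.int64(523), np.int64(243)), (np.int64(520), np.int64(237)), (np.int64(496), np.int64(182)), (np.int64(496), np.int64(182)), (np.int64(497), np.int64(182)), (np.int64(521), np.int64(238)), (np.int64(522), np.int64(240)), (np.int64(523), np.int64(241)), (np.int64(524), np.int64(243))]
248 [(np.int64(522), np.int64(244)), (np.int64(522), np.int64(243)), (np.int64(520), np.int64(238)), (np.int64(496), np.int64(185)), (np.int64(496), np.int64(184)), (np.int64(496), np.int64(184)), (np.int64(521), np.int64(240)), (np.int64(521), np.int64(238)), (np.int64(523), np.int64(243)), (np.int64(524), np.int64(244))]
```

View pics/w3z.png

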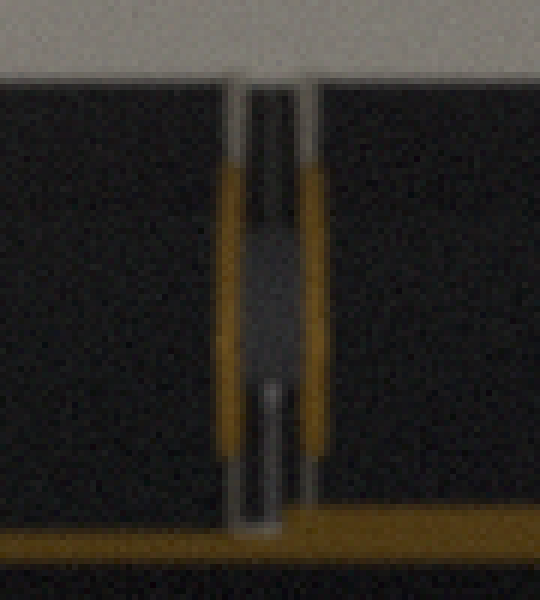

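```bash

python3 - <<'E'
from h import *
from plant import bot
cm=bot.camera_model("side");p,d=bot.capture("side")
for u in (322,327,332,338,343):
  print(u,[(v,*world(cm,(u,v),d[v,u])[0].round(0).astype(int).tolist()) for v in range(122,152,2)])
E
```

```text
322 [(122, 493, -85, 267), (124, 492, -85, 260), (126, 492, -85, 252), (128, 496, -94, 236), (130, 494, -90, 232), (132, 528, -175, 143), (134, 524, -168, 141), (136, 520, -157, 143), (138, 517, -149, 142), (140, 513, -140, 142), (142, 509, -129, 145), (144, 508, -128, 137), (146, 503, -115, 141), (148, 499, -105, 143), (150, 494, -93, 147)]
327 [(122, 480, -92, 266), (124, 478, -88, 262), (126, 478, -89, 254), (128, 480, -95, 241), (130, 480, -94, 234), (132, 479, -94, 227), (134, 509, -174, 142), (136, 505, -163, 144), (138, 501, -154, 144), (140, 498, -147, 142), (142, 495, -137, 143), (144, 493, -135, 136), (146, 491, -130, 133), (148, 484, -111, 144), (150, 481, -104, 143)]
332 [(122, 465, -95, 269), (124, 464, -90, 265), (126, 463, -89, 259), (128, 463, -91, 250), (130, 466, -100, 234), (132, 464, -96, 230), (134, 493, -178, 144), (136, 490, -171, 142), (138, 487, -164, 141), (140, 483, -152, 144), (142, 478, -139, 147), (144, 477, -137, 140), (146, 475, -131, 138), (148, 470, -119, 142), (150, 467, -111, 141)]
338 [(122, 449, -101, 269), (124, 446, -93, 269), (126, 447, -95, 260), (128, 446, -95, 253), (130, 449, -103, 237), (132, 447, -99, 234), (134, 476, -189, 141), (136, 472, -179, 142), (138, 469, -171, 141), (140, 465, -158, 144), (142, 462, -151, 143), (144, 459, -144, 142), (146, 457, -139, 138), (148, 454, -130, 138), (150, 449, -118, 142)]
343 [(122, 437, -108, 268), (124, 435, -104, 264), (126, 433, -101, 260), (128, 434, -105, 248), (130, 435, -108, 239), (132, 464, -205, 141), (134, 463, -203, 134), (136, 459, -191, 136), (138, 456, -182, 137), (140, 452, -171, 138), (142, 449, -163, 138), (144, 446, -157, 135), (146, 443, -147, 136), (148, 440, -140, 134), (150, 437, -133, 133)]
```

The depth data shows the gripper's body bottom at z≈228 and the finger ends at about 157, some 25 mm higher than the reported TCP implies. So the tip hasn't reached the plate. I expect contact at a reported TCP height of about 117, and will go down watching the force.

```bash

python3 -m handwheel '[[[0.1,0,0,0],[0.1,0,0,0],[0.1,0,0,0],[0.1,0,0,0],[0.1,0,0,0],[0,0,0,0]]]' |egrep 'pos|force'
python3 -m handwheel '[[[0.1,0,0,0],[0.1,0,0,0],[0,0,0,0]]]' |egrep 'pos|force'
python3 -m handwheel '[[[0.1,0,0,0],[0.1,0,0,0],[0,0,0,0]]]' |egrep 'pos|force'

```

```text
tool_pos: [486.0, -183.4, 127.4]
contact_force: [0.2, 0.3, -0.3]
tool_pos: [486.0, -183.4, 125.4]
contact_force: [0.1, -0.1, -0.3]
tool_pos: [486.0, -183.4, 123.4]
contact_force: [0.2, -0.1, 0.0]
```

```bash

python3 -m handwheel '[[[0.1,0,0,0],[0.05,0,0,0],[0,0,0,0]]]' |egrep 'pos|force'
python3 -m handwheel '[[[0.1,0,0,0],[0,0,0,0]]]' |egrep 'pos|force'
python3 -m handwheel '[[[0.05,0,0,0],[0,0,0,0]]]' |egrep 'pos|force'
python3 - <<'E'
from h import *
from plant import bot
cm=bot.camera_model("wrist");p,d=bot.capture("wrist")
for v in range(222,236,2):
  print(v,[tuple(world(cm,(u,v),d[v,u])[0][[0,2]].round(0).astype(int).tolist()) for u in (304,308,311,314,317,320,323)])
E
```

```text
tool_pos: [486.1, -183.4, 122.0]
contact_force: [0.3, -0.1, 0.2]
tool_pos: [486.0, -183.4, 121.0]
contact_force: [0.2, -0.2, 0.6]
tool_pos: [486.1, -183.5, 120.6]
contact_force: [0.1, -0.1, 0.1]
222 [(498, 141), (498, 140), (499, 141), (499, 141), (500, 141), (500, 141), (500, 141)]
224 [(497, 140), (497, 141), (497, 140), (498, 141), (498, 139), (498, 141), (499, 140)]
226 [(496, 141), (496, 141), (496, 140), (496, 140), (497, 142), (497, 139), (498, 141)]
228 [(494, 141), (497, 147), (495, 141), (495, 139), (496, 141), (498, 147), (499, 148)]
230 [(522, 217), (497, 151), (496, 147), (496, 147), (497, 147), (498, 150), (523, 218)]
232 [(522, 219), (497, 154), (496, 149), (496, 150), (496, 149), (498, 154), (523, 220)]
234 [(522, 220), (497, 157), (496, 152), (496, 153), (496, 153), (498, 157), (523, 220)]
```

```bash

for i in 1; do python3 -m handwheel '[[[0.1,0,0,0],[0,0,0,0]]]' |egrep 'pos|force'; done
python3 -m handwheel '[[[0.05,0,0,0],[0.05,0,0,0],[0,0,0,0]]]' |egrep 'pos|force'
python3 -m handwheel '[[[0.05,0,0,0],[0,0,0,0]]]' |egrep 'pos|force'
python3 -m handwheel '[[[0.05,0,0,0],[0,0,0,0]]]' |egrep 'pos|force'

```

```text
tool_pos: [486.1, -183.5, 119.5]
contact_force: [-0.6, 0.6, 0.1]
tool_pos: [486.1, -183.4, 118.5]
contact_force: [-0.1, -0.4, -0.6]
tool_pos: [486.1, -183.5, 118.0]
contact_force: [0.5, -1.7, 0.1]
tool_pos: [486.1, -183.5, 117.5]
contact_force: [0.4, 0.3, -0.6]
```

```bash

python3 -m handwheel '[[[0.05,0,0,0],[0,0,0,0]]]' |egrep 'pos|force'
python3 -m handwheel '[[[0.05,0,0,0],[0,0,0,0]]]' |egrep 'pos|force'

```

```text
tool_pos: [486.1, -183.5, 117.0]
contact_force: [-0.7, -0.4, 0.3]
tool_pos: [486.1, -183.5, 116.5]
contact_force: [0.8, -0.5, -0.0]
```

```bash

python3 -m handwheel '[[[0.05,0,0,0],[0,0,0,0]]]' |egrep 'pos|force'
python3 -m handwheel '[[[0.05,0,0,0],[0,0,0,0]]]' |egrep 'pos|force'

```

```text
tool_pos: [486.2, -183.5, 116.2]
contact_force: [0.5, -0.6, 1.7]
tool_pos: [486.2, -183.5, 116.2]
contact_force: [-1.5, 0.2, 5.6]
```

```bash

python3 -m handwheel '[[[0.05,0,0,0],[0,0,0,0]]]' |egrep 'pos|force'
python3 - <<'E'
from h import *
from plant import bot
cm=bot.camera_model("wrist");p,d=bot.capture("wrist")
for v in range(222,236,2):
  print(v,[tuple(world(cm,(u,v),d[v,u])[0][[0,2]].round(0).astype(int).tolist()) for u in (304,308,311,314,317,320,323)])
E
```

```text
tool_pos: [486.2, -183.5, 116.1]
contact_force: [-2.9, 1.7, 8.4]
222 [(500, 140), (500, 139), (500, 140), (500, 140), (501, 140), (501, 141), (502, 141)]
224 [(498, 140), (499, 140), (499, 141), (500, 141), (500, 140), (500, 141), (501, 141)]
226 [(497, 141), (497, 139), (498, 140), (498, 140), (499, 141), (499, 140), (499, 140)]
228 [(495, 140), (497, 141), (496, 140), (497, 140), (555, 299), (499, 144), (499, 144)]
230 [(522, 213), (497, 146), (496, 142), (496, 142), (497, 142), (498, 146), (524, 214)]
232 [(522, 214), (497, 149), (496, 146), (496, 144), (497, 146), (499, 150), (523, 214)]
234 [(522, 217), (498, 153), (496, 149), (496, 149), (496, 148), (499, 153), (523, 217)]
```

Lid 4 (right) is firm: contact at reported z=116.3, then 8.4 N with no give. Moving on to lid 3.

```bash

python3 -m handwheel '[[[-1,0,0,0],[-0.5,-1.7,0,0],[0,-4,0,0],[0,-4,0,0],[0,-2,0,0],[0.5,0,0,0],[0,0,0,0]]]' |egrep 'pos|force'
python3 - <<'E'
from h import *
from plant import bot
togo(bot.get_obs(),[*spot('3',-60),117.5])
E
```

```text
tool_pos: [465.0, -67.7, 125.1]
contact_force: [-0.4, 0.4, 0.1]
pos [465.  -67.7 125.1] tool y in world [ 0.182 -0.983  0.   ] z [-0.983 -0.182  0.   ]
shift cm tool [ 0.76  0.48 -0.11]
```

```bash

python3 -m handwheel '[[[0.3,0.4,0,0],[0.3,0,0,0],[0.1,0,0,0],[0,0,0,0]]]' |egrep 'pos|force'
python3 -m handwheel '[[[0.1,0,0,0],[0,0,0,0]]]' |egrep 'pos|force'
python3 -m handwheel '[[[0.1,0,0,0],[0,0,0,0]]]' |egrep 'pos|force'

```

```text
tool_pos: [465.7, -73.2, 117.6]
contact_force: [-0.8, 1.0, -0.2]
tool_pos: [465.8, -72.7, 116.9]
contact_force: [0.4, 0.6, -0.4]
tool_pos: [465.9, -72.5, 116.2]
contact_force: [-0.6, -0.4, 0.3]
```

```bash

python3 -m handwheel '[[[0.05,0,0,0],[0,0,0,0]]]' |egrep 'pos|force'
python3 -m handwheel '[[[0.05,0,0,0],[0,0,0,0]]]' |egrep 'pos|force'

```

```text
tool_pos: [465.9, -72.4, 116.2]
contact_force: [-1.5, -0.2, 5.6]
tool_pos: [466.0, -72.5, 116.1]
contact_force: [-3.2, -0.4, 9.4]
```

Lid 3 is firm too: 9.4 N at 116.1 with no give. On to lid 2.

```bash

python3 -m handwheel '[[[-1,0,0,0],[-0.5,-1.7,0,0],[0,-4,0,0],[0,-4,0,0],[0,-2,0,0],[0.5,0,0,0],[0.5,0,0,0],[0,0,0,0]]]' |egrep 'pos|force'
python3 - <<'E'
from h import *
from plant import bot
togo(bot.get_obs(),[*spot('2',-60),117.5])
E
```

```text
tool_pos: [444.3, 42.5, 119.2]
contact_force: [-0.1, -0.2, -0.5]
pos [444.3  42.5 119.2] tool y in world [ 0.18  -0.984  0.   ] z [-0.984 -0.18   0.001]
shift cm tool [ 0.17 -0.   -0.17]
```

```bash

python3 -m handwheel '[[[0.15,0,-0.15,0],[0,0,0,0]]]' |egrep 'pos|force'
python3 -m handwheel '[[[0.1,0,0,0],[0,0,0,0]]]' |egrep 'pos|force'
python3 -m handwheel '[[[0.1,0,0,0],[0,0,0,0]]]' |egrep 'pos|force'

```

```text
tool_pos: [446.7, 42.1, 118.3]
contact_force: [0.3, -0.0, 0.0]
tool_pos: [446.4, 42.4, 117.5]
contact_force: [-0.9, 0.1, 0.2]
tool_pos: [446.3, 42.8, 116.5]
contact_force: [0.1, 0.9, 0.2]
```

```bash

python3 -m handwheel '[[[0.05,0,0,0],[0,0,0,0]]]' |egrep 'pos|force'
python3 -m handwheel '[[[0.05,0,0,0],[0,0,0,0]]]' |egrep 'pos|force'

```

```text
tool_pos: [446.2, 43.0, 116.1]
contact_force: [0.2, 0.6, 0.5]
tool_pos: [446.2, 43.0, 115.6]
contact_force: [-0.4, -0.1, 0.2]
```

```bash

python3 -m handwheel '[[[0.05,0,0,0],[0.05,0,0,0],[0,0,0,0]]]' |egrep 'pos|force'
python3 -m handwheel '[[[0.05,0,0,0],[0.05,0,0,0],[0,0,0,0]]]' |egrep 'pos|force'
python3 -m handwheel '[[[0.05,0,0,0],[0,0,0,0]]]' |egrep 'pos|force'

```

```text
tool_pos: [446.1, 43.0, 114.5]
contact_force: [-0.4, 0.1, 2.0]
tool_pos: [446.0, 43.0, 113.5]
contact_force: [-1.8, 0.1, 2.9]
tool_pos: [446.1, 43.0, 113.1]
contact_force: [-3.0, -0.4, 4.2]
```

```bash

python3 -m handwheel '[[[0.05,0,0,0],[0,0,0,0]]]' |egrep 'pos|force'
python3 -m handwheel '[[[0.05,0,0,0],[0,0,0,0]]]' |egrep 'pos|force'

```

```text
tool_pos: [446.1, 43.0, 113.0]
contact_force: [-4.4, -0.1, 7.1]
tool_pos: [446.1, 43.0, 112.9]
contact_force: [-5.6, -0.8, 11.5]
```

Lid 2 gives: about 2–3 N over roughly 3 mm, then it meets its stop at 113, so it's the loose one. I'll check the tilt with the wrist camera, then release and move over its bar.

```bash

cat > plane.py <<'E'
from h import *
from plant import bot
cm=bot.camera_model("wrist");p,d=bot.capture("wrist");v,u=np.mgrid[:228,:640]
W=world(cm,np.c_[u.ravel(),v.ravel()],d[:228].ravel())
hsv=cv2.cvtColor(p,cv2.COLOR_RGB2HSV)[:228].reshape(-1,3)
yaw=YAW
for k in '1234':
    D=W[:,:2]-np.array(C[k]);lx=D@[np.cos(yaw),np.sin(yaw)];ly=D@[-np.sin(yaw),np.cos(yaw)]
    m=(abs(lx)<78)&(abs(lx)>16)&(abs(ly)<45)&(abs(W[:,2]-140)<9)
    if m.sum()>300: 
        c=np.polyfit(lx[m],W[m,2],1); print(k,m.sum(),'slope',c[0].round(4),'mid z',c[1].round(2),'lx range',lx[m].min().round(),lx[m].max().round())
    b=(abs(lx)<20)&(abs(ly)<40)&(hsv[:,0]>105)&(hsv[:,0]<125)&(hsv[:,1]>140)&(W[:,2]>145)
    if b.sum()>100: print('  bar',k,W[b].mean(0).round(1),np.median(W[b,2]).round(1))
E
python3 plane.py
python3 -m handwheel '[[[-0.2,0,0,0],[-0.2,0,0,0],[-0.6,0,0,0],[-1,0,0,0],[-1,0,0,0],[0,0,-3,0],[0,0,-3,0],[0,0,0,0]]]' |egrep 'time|pos|force'
python3 plane.py
python3 - <<'E'
from h import *
from plant import bot
togo(bot.get_obs(),[*spot('2',0),132])
E
```

```text
1 28033 slope -0.0018 mid z 140.4 lx range -48.0 70.0
  bar 1 [485.9 166.7 154.1] 154.2
2 28872 slope 0.0564 mid z 140.39 lx range -49.0 69.0
  bar 2 [504.9  53.3 156. ] 154.2
3 28320 slope -0.0018 mid z 140.49 lx range -48.0 70.0
  bar 3 [526.1 -58.1 153.8] 154.2
time: 13.68
tool_pos: [510.2, 54.2, 142.7]
contact_force: [-1.0, -0.2, -0.1]
1 12362 slope -0.0018 mid z 140.5 lx range 16.0 78.0
  bar 1 [494.7 170.6 148.8] 148.9
2 12404 slope -0.0027 mid z 140.57 lx range 16.0 78.0
  bar 2 [515.3  55.  148. ] 148.0
3 12355 slope -0.0032 mid z 140.64 lx range 16.0 78.0
  bar 3 [535.5 -57.6 147.8] 147.6
4 4054 slope -0.0031 mid z 140.65 lx range 16.0 78.0
pos [507.4  54.  142. ] tool y in world [ 0.18  -0.984  0.   ] z [-0.984 -0.18  -0.002]
shift cm tool [1.   0.01 0.25]
```

The tilt is confirmed: lid 2's slope was 0.056 while pressed, the others ≈ 0, and it's level again after release. Now pressing the bar.

```bash

python3 -m handwheel '[[[0.4,0,0.1,0],[0.4,0,0,0],[0.15,0,0,0],[0,0,0,0]]]' |egrep 'pos|force'
python3 -m handwheel '[[[0.1,0,0,0],[0.05,0,0,0],[0,0,0,0]]]' |egrep 'pos|force'
python3 -m handwheel '[[[0.05,0,0,0],[0,0,0,0]]]' |egrep 'pos|force'

```

```text
tool_pos: [503.2, 53.6, 132.1]
contact_force: [0.7, 0.3, -0.2]
tool_pos: [504.2, 53.6, 131.2]
contact_force: [-0.4, -0.1, 0.6]
tool_pos: [504.3, 53.7, 130.6]
contact_force: [-0.3, -0.3, -0.3]
```

```bash

python3 -m handwheel '[[[0.05,0,0,0],[0.05,0,0,0],[0,0,0,0]]]' |egrep 'pos|force'
python3 -m handwheel '[[[0.05,0,0,0],[0.05,0,0,0],[0,0,0,0]]]' |egrep 'pos|force'
python3 -m handwheel '[[[0.05,0,0,0],[0.05,0,0,0],[0,0,0,0]]]' |egrep 'pos|force'

```

```text
tool_pos: [504.6, 53.7, 130.1]
contact_force: [-1.1, 0.4, 3.8]
tool_pos: [504.9, 53.7, 129.9]
contact_force: [-3.1, 0.0, 11.4]
tool_pos: [504.9, 53.7, 129.1]
contact_force: [-2.5, -0.2, 11.6]
```

Sliding at about 11–12 N as expected. Continuing.

```bash

python3 -m handwheel '[[[0.05,0,0,0],[0.05,0,0,0],[0.05,0,0,0],[0.05,0,0,0],[0,0,0,0]]]' |egrep 'pos|force'
python3 -m handwheel '[[[0.05,0,0,0],[0.05,0,0,0],[0,0,0,0]]]' |egrep 'pos|force'
python3 -m handwheel '[[[0.05,0,0,0],[0.05,0,0,0],[0,0,0,0]]]' |egrep 'pos|force'

```

```text
tool_pos: [505.0, 53.7, 127.1]
contact_force: [-2.8, 0.0, 11.7]
tool_pos: [504.9, 53.7, 126.1]
contact_force: [-2.9, -0.2, 11.2]
tool_pos: [504.6, 53.7, 125.1]
contact_force: [-3.3, -0.4, 12.6]
```

```bash

python3 -m handwheel '[[[0.05,0,0,0],[0.05,0,0,0],[0,0,0,0]]]' |egrep 'pos|force'
python3 plane.py

```

```text
tool_pos: [504.6, 53.6, 125.0]
contact_force: [-5.7, -0.7, 19.9]
1 15394 slope -0.0028 mid z 140.54 lx range 16.0 78.0
  bar 1 [494.5 171.5 147.1] 147.3
2 14487 slope -0.0022 mid z 135.54 lx range 16.0 78.0
  bar 2 [515.3  55.8 146.4] 146.4
3 15345 slope -0.002 mid z 140.58 lx range 16.0 78.0
4 1240 slope -0.0025 mid z 140.56 lx range 16.0 73.0
```

It's home: 5.0 mm lower, level, and the force has risen to 20 N on the stops. One settle and a last look.

```bash

python3 -m handwheel '[[[0,0,0,0],[0,0,0,0],[0,0,0,0]]]' |egrep 'time|pos|force'
python3 - <<'E'
from plant import bot
import cv2
p,d=bot.capture("side");cv2.imwrite("pics/end.png",p[:,:,::-1])
E
```

```text
time: 16.7
tool_pos: [504.7, 53.6, 125.1]
contact_force: [-6.0, -0.4, 19.5]
```

View pics/end.png

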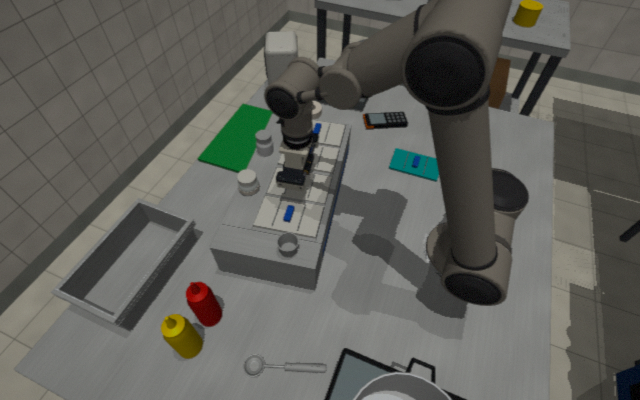

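The picture shows the gripper on the second lid from the left, at about (297,175). The tub (247,181), shaker (263,140), cup (288,243), bottles and spoon stand where they did at the start, and the turquoise look-alike at (415,163) is untouched.

```bash
python3 -c "
from plant import bot
print(bot.close_job())"
```

```text
the job is handed in; nothing more can be done
None
```

The loose lid was the second from the left. It is now pressed fully home, and I handed the job in at about 16.7 s with the fingertip still pressing on its blue bar.

- **Finding it:** I pressed the front ends from the right. The rightmost lid and the one next to it did not give at 8–9 N. The second from the left sank about 3 mm at 2–3 N, tipped 0.056 rad by wrist depth, met its stop, and sprang back level. I did not press the leftmost lid, since the loose one was already found.
- **Pressing it home:** On the bar it slid at about 11–12 N, then the force rose on the stops.
- **Last checks:** The lid lies 5.0 mm lower and level (slope −0.002, the same as its neighbours), held at about 19.5 N. The other three lids are unchanged in height. In the last side picture the tub, shaker, cup, bottles, spoon and turquoise look-alike stand where they were. I checked that picture only by eye.
- **One disagreement:** The real fingertip sat about 25 mm higher than the reported TCP height. My first descent therefore found no contact where I expected it. I confirmed the gap with wrist and side depth and worked from the measured contact height afterwards.

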